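# Snap a sample tube into the mixer's spring clips and start it

### The job

Take the longer of the two sample tubes from the rest, lay it level over the tube mixer's two spring clips and press it gently straight down, only until its bevelled ends have snapped fully home between the clips. Let go of it, then press the mixer's start button right down and leave the mixer alone. Leave the shorter tube, the jar and the pot where they are.

Things in the scene. Friction and masses are not known exactly. Their poses are not given: they have to be found in the camera images.
- tube_mid (a point): centre of the longer sample tube: a white plastic cylinder, 24 mm across, 120 mm long overall, about 70 g, each end a grey cap bevelled over its last 4 mm down to 8 mm across. Its y axis runs along it. It starts lying level in V saddles of the rest, its centre 38 mm above the table; grip it from above across its 24 mm, at its centre (52 mm clear between the saddles, 8 mm plate below).
- short_mid (a point): centre of the shorter tube, of the same look and diameter but 86 mm long, lying parallel to the longer one, 80 mm away on the same rest; either of the two may lie nearer. Leave it alone.
- rest: grey tube rest, fixed: a plate 150 x 130 mm, 8 mm thick, with white V saddles for two tubes lying along its y axis at x = -40 and +40 mm. Origin: centre of its underside.
- mixer: bench tube mixer, fixed: white housing 170 mm (x) x 210 mm (y), 60 mm high, blue panel on its -x front. Origin: centre of its underside; z up. On top stands an aluminium clip deck 50 x 160 mm, centred at x = +22 mm, y = 0, with two V saddles (52 mm clear between them) and a spring clip at each end in y. The deck's height is adjustable and not measured.
- seat_low (a point): point fixed on the mixer, axes as the mixer's, 100 mm above its underside: where a seated tube's centre is when the deck is at its lowest; the deck may stand 0 to 25 mm higher (unknown, it stays put), and the seat with it, so the depth must be felt. A seated tube lies along y on the V saddles, its axis 32 mm above the deck's 8 mm plate. Pushing down with over 13 N does harm.
- clip_left (a joint): outward bend (rad) of the steel clip at the mixer's +y end: 0 empty, about 0.075 with a tube end passing its round nose, about 0.03 with the tube home; over 0.2 ruins it. 3.5 N m/rad. The two noses are 114 mm apart, 40 mm above the clips' roots and 8.5 mm above the seated axis; flared lips rise 16 mm above them.
- clip_right (a joint): the same for the clip at the mixer's -y end. A level tube let down meets the noses 19 mm above its seated height; resistance grows to 6 to 12 N some 14 mm above it, is about half that while the end faces pass, and nearly vanishes from 4 mm above the seat as the clips close over the upper bevels. Friction may hold it there: press on until it stands hard on the saddles.
- start (a joint): travel of the start button, m: 0 up, 0.006 fully down; springs back; about 5 N to push it fully down.
- start_top (a point): centre of the top face of the round grey start button (24 mm across, pressed straight down) in its white collar on the mixer's top, at the -x, -y corner; its top is 82 mm above the table.
- jar: white jar with a grey lid, 64 mm across, 85 mm high, standing on the table. Origin: centre of its underside. A bystander.
- pot: clear plastic pot, 76 mm across, 60 mm high, standing on the table. Origin: centre of its underside. A bystander.

How it is judged:
By the outcome, as a careful person would: the job done as asked, in the order asked, and still so for the second after the job is handed in, with the robot touching nothing.
It also fails if it takes over 69 s, if anything falls off the work surface, if the arm or the gripper's body presses on something with over 40 N, if the wrist force passes 120 N, or if a joint passes its speed limit or range.

### The arm

A 6-joint arm with a two-finger parallel gripper is mounted at the origin on the work surface. World frame = base frame: x ahead of the robot, y to its left, z up, the work surface at z = 0. Lengths are in mm, angles in rad, forces in N, time in s.
With the tool pointing down it reaches from about 350 to 775 mm from the base axis. Payload 7.3 kg.
Tool frame: the origin (TCP) lies at the very end of the fingers, on their centre line; the grasp point (between the pads) lies 19 mm behind it; x points along the fingers, y is the direction in which the jaws open and shut, and the axes are right-handed (so a half turn about x gives the same grasp; the last joint's range is limited). The gripper opens to 92 mm and grips with 3 to 60 N. Pads are 19 mm wide; open, the fingers measure 130 mm over their backs; the gripper's body (75 mm by 190 mm) begins 47 mm behind the grasp point.
Start: joints at [-0.146, 0.342, 1.524, -0, 1.275, -0.146], TCP at [525.021, 0.019, 204.641] pointing down, gripper open.
Joint ranges: [-2.53, 2.53], [-0.77, 2.02], [0.04, 2.7], [-1, 4.14], [0.28, 2.66], [-3.11, 3.11]. Speed limits (rad/s): [2.57, 2.57, 3.14, 3.14, 3.14, 3.14].

### API

Orientations are given as [roll, pitch, yaw] about the fixed x, y, z axes, in that order (R = Rz(yaw) Ry(pitch) Rx(roll)).
In Python, from plant import bot gives the robot as it stands.
- The arm moves only by the tool step_arm, never from a script. Its argument "targets" is a list that holds one entry, the list of rows, each a list of 4 numbers: the shift along the tool's x, y, z in m, then the turn about the tool's x in degrees. A call has exactly 5 rows; each row is the pose to reach, as a shift and turn from the pose measured when the call began, along the tool's axes at that moment; what a row does not reach only later rows make up. A row lasts 1/12 s, in which the tool goes at most 41.7 mm and 7.16 degrees, less where a joint would pass 70% of its speed; a pose out of reach is approached as far as the arm can. A call with a gripper value outside its range is refused whole. "jaw" is the closure, from 0 (fully open) to 1 (shut), set as the call begins (left out, the last holds). The fingers move at their own pace and stop on an object; the grip force is fixed at half the most. Time passes only in rows, so rows that repeat a pose let the fingers close, or fill a call up. It gives the time, the measured TCP pose, the force and the opening at its end, in the units of the state.
- bot.get_obs(): the state, without advancing time (a new reading comes with each control period).
- bot.capture(name): name is "scene" or "side" or "wrist"; returns a dict with "color" (400x640x3 uint8, red, green, blue), "depth" (400x640 float32, mm along the optical axis (not along the pixel's ray), 0 where there is no reading), "fov_y" (degrees; the focal length in pixels is half the picture's height over the tangent of half this angle, whatever the lens; pixels are square), "cx", "cy" (the principal point, pixels), "rvec" (rotation vector, rad) and "tvec" (3), from world to camera coordinates, as OpenCV has them. Camera axes: x right, y down, z forward; pixel columns grow to the right and rows downward; lengths in mm; the calibration is good to about 2 mm. The wrist camera is an equidistant fisheye: a pixel r from the principal point sees the ray r / f radians off the axis. A picture is of the moment at which its call begins.
- bot.close_job(): hands the job in, once; it reports no verdict.
The state is a dict: "time": time; "joint_positions": joint angles; "dq": joint speeds; "tau": joint torques, N m; "tool_pos": TCP position; "tcp_rot": TCP orientation; "contact_force": force on the tool from outside, world axes, zero at the start; "moment": the same for the moment, N m; "grip_width": finger opening in mm.
Only numpy, scipy, OpenCV 4.12 (cv2) and the standard library are available. Lean on these libraries where they do the work, as an engineer would, in place of code of your own. Each camera call takes 0.05 s, during which the arm holds its last target. There are 200 camera calls.

## Working session

There is one attempt and no reset: what is moved stays moved. The work goes in short steps, Python scripts to look and compute and a tool call to move; the robot and the scene stay as the last step left them, time stands still between calls to the robot, and variables do not carry over. Pictures are saved under pics/ and viewed, about 8 in all and at most 12, crops included, and the job is handed in when it is done.

Besides the shell and the picture viewer there is one more tool, called after "Request:" as name(argument=value, ...), one argument or row to a line, values as JSON. step_arm: Moves the arm, as the interface text tells. Its arguments: {"type":"object","properties":{"targets":{"type":"array","items":{"type":"array","items":{"type":"array","items":{"type":"number"}}}},"jaw":{"type":"number"}},"required":["targets"]}

```bash
mkdir -p pics; cat > h.py <<'E'
import numpy as np, cv2
from plant import bot
from scipy.spatial.transform import Rotation as R
def cam(n):
    c=bot.capture(n); c['R']=cv2.Rodrigues(np.array(c['rvec'],float))[0]; c['t']=np.array(c['tvec'],float).ravel(); c['f']=200/np.tan(np.radians(c['fov_y'])/2); c['n']=n
    return c
def save(c,name): cv2.imwrite('pics/'+name,c['color'][:,:,::-1])
def ray(c,u,v):
    x=(u-c['cx'])/c['f'];y=(v-c['cy'])/c['f']
    if c['n']=='wrist':
        r=np.hypot(x,y); s=np.sinc(r/np.pi); d=np.array([x*s,y*s,np.cos(r)])
    else: d=np.array([x,y,1.])
    return -c['R'].T@c['t'], c['R'].T@d
def onz(c,u,v,z):
    o,d=ray(c,u,v); return o+d*(z-o[2])/d[2]
def cloud(c):
    v,u=np.mgrid[:400,:640]; D=c['depth']; x=(u-c['cx'])/c['f'];y=(v-c['cy'])/c['f']
    if c['n']=='wrist':
        r=np.hypot(x,y)+1e-9; k=np.tan(np.minimum(r,1.5))/r; x=x*k;y=y*k
    P=np.stack([x*D,y*D,D],-1)
    return (P-c['t'])@c['R']
E
python3 - <<'E'
from h import *
o=bot.get_obs(); print({k:np.round(v,3) for k,v in o.items()})
a=cam('scene');save(a,'s1.png');b=cam('side');save(b,'d1.png')
for c in(a,b): print(c['n'],c['cx'],c['cy'],c['f'],np.round(-c['R'].T@c['t']),(c['depth']>0).mean())
np.savez('c1.npz',s=cloud(a),d=cloud(b),sd=a['depth'],dd=b['depth'])
cv2.imwrite('pics/both.png',cv2.resize(np.vstack([a['color'],b['color']])[:,:,::-1],(480,600)))
E
```

```text
{'time': np.float64(0.0), 'joint_positions': array([-0.146,  0.343,  1.525, -0.   ,  1.275, -0.146]), 'dq': array([-0.001,  0.001, -0.001, -0.   , -0.   , -0.002]), 'tau': array([ 1.0000e-03, -4.3125e+01, -2.4422e+01,  7.2000e-02,  5.6000e-02,
       -0.0000e+00]), 'tool_pos': array([5.24553e+02, 7.00000e-02, 2.03948e+02]), 'tcp_rot': array([-1.711,  1.569,  3.001]), 'contact_force': array([ 0.581, -0.287, -0.05 ]), 'moment': array([-0.001,  0.04 ,  0.033]), 'grip_width': np.float64(91.653)}
scene 315.394075901951 200.6046877960275 496.48724616672195 [1392.  231.  624.] 0.99587890625
side 313.54358587699284 198.35559639335054 485.40763647782364 [207. 816. 747.] 0.99596484375
```

View pics/s1.png

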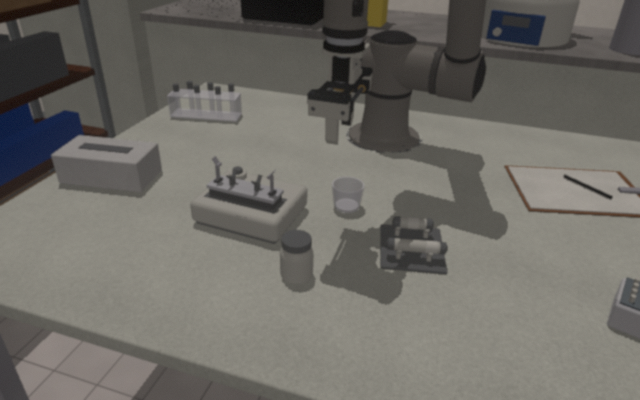

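View pics/d1.png

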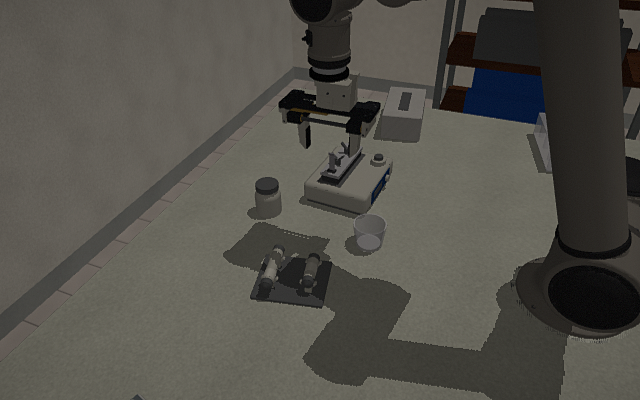

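The scene view shows the mixer at about (250,205), the jar at (297,258), the pot at (347,195) and the rest at (413,243). The longer tube is the one at about (417,246), farther from the robot. In the side view that tube is at (272,268). Next I measure with depth.

```bash
python3 - <<'E'
from h import *
z=np.load('c1.npz')
a=z['s']; b=z['d']
def pca(p,l):
    m,(w,h),an=cv2.minAreaRect(p[:,:2].astype(np.float32)); print(l,len(p),'rect c',np.round(m),'wh',np.round([w,h]),'ang',round(an,1),'z',np.round(np.percentile(p[:,2],[2,50,98]),1))
for n,P,box in (('scene',a,(375,210,450,275)),('side',b,(245,240,335,308))):
    q=P[box[1]:box[3],box[0]:box[2]].reshape(-1,3)
    print(n); pca(q[(q[:,2]>4)&(q[:,2]<12)],'plate'); t=q[(q[:,2]>40)&(q[:,2]<60)]
    lab=cv2.kmeans(t[:,:2].astype(np.float32),2,None,(3,50,.1),5,cv2.KMEANS_PP_CENTERS)[1].ravel()
    for k in(0,1): pca(t[lab==k],'tube')
for n,P,box in (('scene',a,(185,150,312,240)),('side',b,(298,135,398,218))):
    q=P[box[1]:box[3],box[0]:box[2]].reshape(-1,3); print(n)
    pca(q[(q[:,2]>56)&(q[:,2]<63)],'top60'); pca(q[(q[:,2]>20)&(q[:,2]<63)],'body')
    h=np.histogram(q[:,2],np.arange(56,150,3)); print(h[0])
P=a
for n,P,bx in (('jar s',a,(278,230,316,288)),('jar d',b,(250,175,285,220)),('pot d',b,(350,210,390,255))):
    q=P[bx[1]:bx[3],bx[0]:bx[2]].reshape(-1,3); pca(q[q[:,2]>30],n)
E
```

```text
scene
plate 1836 rect c [541. 172.] wh [155. 129.] ang 12.0 z [ 4.8  7.5 10.2]
tube 514 rect c [583. 183.] wh [ 21. 119.] ang 12.2 z [40.5 46.9 50.9]
tube 313 rect c [504. 163.] wh [23. 83.] ang 9.4 z [40.4 46.7 51.2]
side
plate 2379 rect c [566. 157.] wh [201. 192.] ang 19.1 z [ 4.8  8.2 11. ]
tube 481 rect c [577. 184.] wh [ 23. 119.] ang 12.0 z [40.5 48.2 52. ]
tube 358 rect c [500. 166.] wh [24. 85.] ang 11.8 z [40.5 48.1 52.2]
scene
top60 1934 rect c [ 543. -191.] wh [208. 169.] ang 86.6 z [56.4 59.6 62.3]
body 3674 rect c [ 544. -191.] wh [209. 174.] ang 86.6 z [21.8 56.9 61.8]
[ 660 1210  135  105  112  121   74   53  131  496  554   55   42   27
   30   23   35   29   40   36   17    9   10   20   23   15   12    9
   14    4    0]
side
top60 1840 rect c [ 512. -152.] wh [283. 226.] ang 86.2 z [56.4 59.9 62.6]
body 2991 rect c [ 512. -154.] wh [286. 227.] ang 86.2 z [22.7 58.4 62.4]
[ 517 1189  195   63   40   81   32   30   60  139  261   42   28   14
   17   21   14   21   11   13   12    9    7    8    7    4    4    5
    3    3    0]
jar s 1246 rect c [993.  98.] wh [840.  65.] ang 22.9 z [31.2 68.9 86.3]
jar d 728 rect c [471. 391.] wh [ 63. 998.] ang 28.3 z [31.6 68.4 87.9]
pot d 718 rect c [315. 386.] wh [ 73. 885.] ang 16.1 z [30.9 48.5 61.8]
```

```bash
cat >> h.py <<'E'
def go(p,yaw=None):
    "print shift in tool axes (m) and turn (deg) to TCP p (mm); yaw=world heading wanted for tool y (mod 180), deg"
    o=bot.get_obs(); r=o['tcp_rot']; M=R.from_euler('xyz',r).as_matrix(); t=np.array(o['tool_pos'])
    y=np.degrees(np.arctan2(M[1,1],M[0,1])); d=0
    if yaw is not None: d=-((yaw-y+90)%180-90)
    print('t',round(float(o['time']),2),'tcp',np.round(t,1),'yheading',round(y,2),'toolx',np.round(M[:,0],3),'F',np.round(o['contact_force'],2),'M',np.round(o['moment'],3),'grip',round(float(o['grip_width']),1))
    print('shift',np.round(M.T@(np.array(p)-t)/1000,4),'turn',round(d,2),'q6',round(float(o['joint_positions'][5]),2))
E
python3 - <<'E'
from h import *
go([580,184,130],12)
E
```

```text
t 0.1 tcp [5.246e+02 1.000e-01 2.040e+02] yheading 0.0 toolx [-0.001  0.    -1.   ] F [ 0.29 -0.2   0.52] M [ 0.01  -0.011  0.016] grip 91.8
shift [ 0.074   0.0555 -0.1839] turn -12.0 q6 -0.15
```

Request:
step_arm(
  targets=[
    [[0.015,0.011,-0.037,-3],[0.03,0.022,-0.074,-6],[0.045,0.033,-0.11,-9],[0.06,0.044,-0.147,-12],[0.074,0.0555,-0.184,-12]],
  ],
  jaw=0.35,
)

```text
time: 0.52
tool_pos: [579.8, 185.7, 128.7]
tcp_rot: [-1.741, 1.568, -3.1]
contact_force: [0.6, 0.3, 0.5]
grip_width: 63.0
```

```bash
python3 - <<'E'
from h import *
go([580,184,130],12)
w=cam('wrist');save(w,'w1.png')
print(np.round(-w['R'].T@w['t'],1), (w['depth']>0).mean())
q=cloud(w).reshape(-1,3)
m=(w['depth'].ravel()>0)&(abs(q[:,0]-580)<45)&(abs(q[:,1]-184)<80)&(q[:,2]>42)&(q[:,2]<54)
p=q[m]; print(m.sum(), cv2.minAreaRect(p[:,:2].astype(np.float32)), np.percentile(p[:,2],[5,50,98]))
E
```

```text
t 0.52 tcp [579.8 185.7 128.7] yheading 12.14 toolx [-0.002 -0.    -1.   ] F [0.59 0.32 0.54] M [ 0.035 -0.05   0.029] grip 63.0
shift [-0.0013 -0.0002  0.0017] turn 0.14 q6 -0.03
[565.4 252.8 309.4] 0.96275
3208 ((578.426513671875, 183.5651092529297), (23.294200897216797, 116.43165588378906), 12.503142356872559) [43.94492    49.08893999 51.60956014]
```

View pics/w1.png

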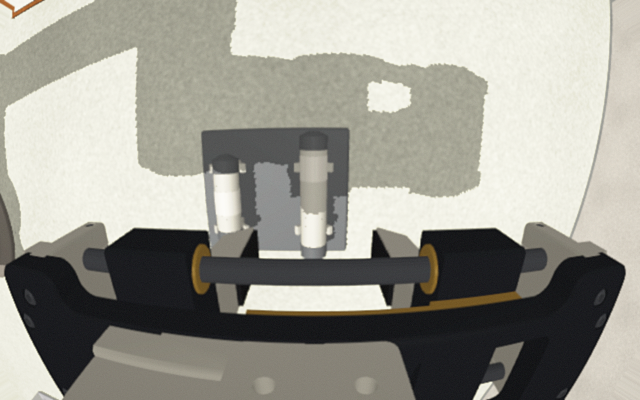

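The wrist view shows the long tube at about (313,190), between the fingers at (237,262) and (393,262), and the short tube clear at (227,195). All views agree on a centre of about (579,183.7) and a yaw of 12.2°. Descending.

Request:
step_arm(
  targets=[
    [[0.03,-0.001,0.002,0],[0.06,-0.001,0.002,0],[0.085,-0.001,0.002,0],[0.1,-0.001,0.002,0],[0.1095,-0.001,0.002,0]],
  ],
)

```text
time: 0.98
tool_pos: [576.7, 190.0, 13.0]
tcp_rot: [-1.994, 1.561, 2.932]
contact_force: [-0.5, -0.7, 0.6]
grip_width: 60.0
```

Request:
step_arm(
  targets=[
    [[0,0,0,0],[0,0,0,0],[0,0,0,0],[0,0,0,0],[0,0,0,0]],
  ],
  jaw=1,
)

```text
time: 1.4
tool_pos: [577.6, 190.2, 14.2]
tcp_rot: [-2.112, 1.563, 2.814]
contact_force: [-0.5, -0.7, -0.1]
grip_width: 30.5
```

```bash
python3 - <<'E'
from h import *
go([579,183.5,160],12)
E
```

```text
t 1.4 tcp [577.6 190.2  14.2] yheading 12.22 toolx [-0.008  0.003 -1.   ] F [-0.52 -0.73 -0.14] M [ 0.001 -0.049  0.013] grip 30.5
shift [-0.1458 -0.001   0.0062] turn 0.22 q6 -0.03
```

Request:
step_arm(
  targets=[
    [[-0.005,0,0.0065,0],[-0.005,0,0.0065,0],[-0.005,0,0.0065,0],[-0.005,0,0.0065,0],[-0.005,0,0.0065,0]],
  ],
  jaw=0.6,
)

```text
time: 1.82
tool_pos: [579.0, 183.7, 19.3]
tcp_rot: [-2.115, 1.563, 2.811]
contact_force: [0.3, 0.8, 1.0]
grip_width: 37.0
```

```bash
python3 - <<'E'
from h import *
go([579,183.5,19],12)
E
```

```text
t 1.82 tcp [579.  183.7  19.3] yheading 12.21 toolx [-0.008  0.003 -1.   ] F [0.28 0.81 0.95] M [-0.029 -0.023  0.027] grip 37.0
shift [ 0.0003 -0.      0.0002] turn 0.21 q6 -0.04
```

Request:
step_arm(
  targets=[
    [[0,0,0,0],[0,0,0,0],[0,0,0,0],[0,0,0,0],[0,0,0,0]],
  ],
  jaw=1,
)

```text
time: 2.23
tool_pos: [578.7, 183.7, 19.2]
tcp_rot: [-2.084, 1.562, 2.842]
contact_force: [-1.5, 0.1, 0.6]
grip_width: 21.7
```

Request:
step_arm(
  targets=[
    [[0,0,0,0],[0,0,0,0],[0,0,0,0],[0,0,0,0],[0,0,0,0]],
  ],
)

```text
time: 2.65
tool_pos: [578.7, 183.7, 19.2]
tcp_rot: [-2.083, 1.562, 2.843]
contact_force: [-1.1, 0.3, 0.3]
grip_width: 21.0
```

Request:
step_arm(
  targets=[
    [[-0.02,0,0,0],[-0.06,0,0,0],[-0.1,0,0,0],[-0.14,0,0,0],[-0.16,0,0,0]],
  ],
)

```text
time: 3.07
tool_pos: [581.9, 183.7, 184.6]
tcp_rot: [3.122, 1.567, 1.764]
contact_force: [0.7, 1.3, 0.5]
grip_width: 21.2
```

Request:
step_arm(
  targets=[
    [[0,0,0,0],[0,0,0,0],[0,0,0,0],[0,0,0,0],[0,0,0,0]],
  ],
)

```text
time: 3.48
tool_pos: [580.9, 183.5, 182.3]
tcp_rot: [-2.367, 1.565, 2.559]
contact_force: [0.4, 0.0, -0.2]
grip_width: 21.4
```

```bash
python3 - <<'E'
from h import *
go([565.5,-192.3,200],-3.4)
E
```

```text
t 3.48 tcp [580.9 183.5 182.3] yheading 12.21 toolx [-0.005  0.003 -1.   ] F [ 0.38  0.03 -0.23] M [-0.019 -0.017 -0.008] grip 21.4
shift [-0.0188 -0.0946  0.364 ] turn 15.61 q6 -0.04
```

```bash
python3 - <<'E'
from h import *
w=cam('wrist');s=cam('scene');d=cam('side')
cv2.imwrite('pics/v4.png',np.vstack([np.hstack([cv2.resize(c['color'][a:a+100,b:b+130],(390,300),interpolation=3) for c,a,b in((s,110,380),(d,150,230))]),cv2.resize(w['color'][180:330,200:440],(780,300)) ])[:,:,::-1])
go([580,184,180],12)
E
```

```text
t 3.63 tcp [581.5 183.7 183.4] yheading 12.22 toolx [-0.003  0.004 -1.   ] F [ 0.67  0.51 -0.5 ] M [-0.027 -0.028 -0.018] grip 21.6
shift [ 0.0034 -0.0014 -0.0006] turn 0.22 q6 -0.04
```

View pics/v4.png

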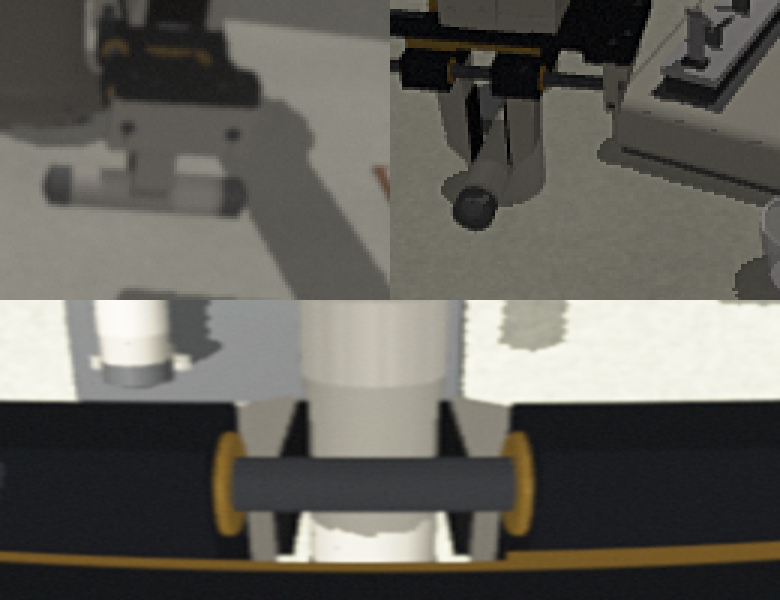

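The tube is held level and centred: in the scene crop it runs from 45 to 245, with the finger at 150. Moving partway to look at the mixer from close by.

Request:
step_arm(
  targets=[
    [[-0.008,-0.011,0.039,3],[-0.016,-0.022,0.078,6],[-0.016,-0.032,0.117,9],[-0.016,-0.043,0.156,12],[-0.016,-0.054,0.195,15.6]],
  ],
)

```text
time: 4.05
tool_pos: [569.6, -20.1, 198.5]
tcp_rot: [-2.372, 1.566, 2.28]
contact_force: [0.4, 0.0, -0.7]
grip_width: 21.0
```

Request:
step_arm(
  targets=[
    [[0,0,0.02,0],[0,0,0.03,0],[0,0,0.03,0],[0,0,0.03,0],[0,0,0.03,0]],
  ],
)

```text
time: 4.47
tool_pos: [567.8, -48.5, 198.2]
tcp_rot: [-2.426, 1.565, 2.226]
contact_force: [0.7, -0.4, -1.2]
grip_width: 21.3
```

```bash
python3 - <<'E'
from h import *
go([565.5,-192.3,200],-3.4)
w=cam('wrist');save(w,'w2.png');s=cam('scene');d=cam('side')
P={k['n']:cloud(k) for k in(w,s,d)}; np.savez('c2.npz',**P,wc=w['color'],sc=s['color'],dc=d['color'],wd=w['depth'])
t=np.array(bot.get_obs()['tool_pos'])
def rc(p): m,wh,a=cv2.minAreaRect(p[:,:2].astype(np.float32)); return len(p),np.round(m,1),np.round(wh,1),round(a,1)
c,sn=np.cos(np.radians(3.4)),np.sin(np.radians(3.4))
for n,Q in P.items():
    q=Q.reshape(-1,3); l=q-[543.5,-191,0]; L=np.c_[l[:,0]*c-l[:,1]*sn, l[:,0]*sn+l[:,1]*c, l[:,2]]
    m=(abs(L[:,0])<100)&(abs(L[:,1])<120)
    print(n,'top',rc(q[m&(q[:,2]>57)&(q[:,2]<63)]))
    h=np.histogram(q[m,2],np.arange(64,150,2)); print(h[0]);
    m2=m&(q[:,2]>82)&(q[:,2]<92)&(L[:,0]>-10)&(L[:,0]<55); print('deck',rc(q[m2]),np.percentile(q[m2,2],[5,25,50,75,95]))
    m3=m&(L[:,0]<-30)&(L[:,1]<-50)&(q[:,2]>77)&(q[:,2]<86); print('button',m3.sum(), rc(q[m3]) if m3.sum()>5 else '',np.median(q[m3,2]))
    m4=(abs(q[:,0]-t[0])<40)&(abs(q[:,1]-t[1])<80)&(q[:,2]>t[2]+5)&(q[:,2]<t[2]+34); print('tube',rc(q[m4]),'zmax',np.percentile(q[m4,2],[2,98])-t[2])
E
```

```text
t 4.47 tcp [567.8 -48.5 198.2] yheading -3.42 toolx [-0.003  0.004 -1.   ] F [ 0.65 -0.4  -1.16] M [-0.078  0.031  0.024] grip 21.3
shift [-0.0024  0.0062  0.1437] turn -0.02 q6 -0.16
wrist top (1025, array([ 543.9, -149. ]), array([117.4, 163.8]), 86.5)
[ 0  0  0  0  0  0  0  0  0  0  2 82 11  0  0  0  0  0  0  0  0  0  0  0
  1  6  6  0  0  0  0  0  0  0  0  0  0  0  0  0  0  0]
deck (95, array([ 584.3, -174.2]), array([ 5.8, 33.6]), 3.3) [86.20431734 86.88379164 87.22197784 87.65671857 88.22428261]
button 0  nan
tube (6470, array([568.9, -43.2]), array([ 42.8, 105.5]), 6.2) zmax [22.06689039 32.58551262]
scene top (1847, array([ 544.3, -191.5]), array([205.2, 167.7]), 86.4)
[ 64  61  79  77  83  55  29  48  72  81 248 460  80  43  27  20  15  25
  18  12  28  20  23  22  26  23  13   6   5   4  12  14  14  18   6   7
   3  15   6   9   0   0]
deck (900, array([ 565. , -194.1]), array([162.6,  57.8]), 85.6) [83.47201328 85.58954817 86.50094414 87.38422649 89.80368333]
button 38 (38, array([ 481.9, -250.8]), array([26.6, 17.5]), 57.9) 81.5668928822401
tube (688, array([570. , -47.9]), array([ 46.7, 115.6]), 9.1) zmax [ 9.54117079 31.98901417]
side top (1686, array([ 539.7, -188.8]), array([209.8, 165.2]), 86.2)
[ 40  35  45  50  40  24  16  19  49  50 115 247  94  26  29  13  16  22
  13  13  21  13  14  13  16  21   9   7  10   2   9  11   7  12   6   6
  11   6   8   6   3   0]
deck (517, array([ 562. , -194.3]), array([165.3,  52.1]), 86.3) [83.61570508 85.80217437 86.88845796 87.94007296 89.98495832]
button 41 (41, array([ 482. , -248.5]), array([21. , 20.3]), 15.4) 81.56664278384201
tube (325, array([564.1, -47. ]), array([117.3,  45.6]), 73.2) zmax [11.55085747 33.06295401]
  return _methods._mean(a, axis=axis, dtype=dtype,
  ret = ret.dtype.type(ret / rcount)
```

View pics/w2.png

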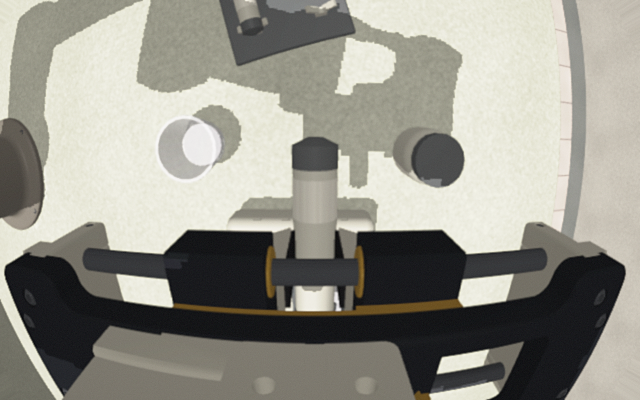

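The wrist camera looks toward +y: the rest is at the top, the pot at (188,148), the jar at (437,158), and the held tube at (315,220). The mixer is hidden under the hand. I'll pass beyond the mixer and look back at it.

Request:
step_arm(
  targets=[
    [[0,0.009,0.038,0],[0,0.018,0.076,0],[0,0.027,0.114,0],[0,0.036,0.152,0],[0,0.045,0.19,0]],
  ],
)

```text
time: 5.03
tool_pos: [602.1, -241.3, 197.6]
tcp_rot: [-2.445, 1.566, 2.211]
contact_force: [0.6, -0.4, -0.8]
grip_width: 21.2
```

Request:
step_arm(
  targets=[
    [[0,0.01,0.035,0],[0,0.02,0.06,0],[0,0.02,0.06,0],[0,0.02,0.06,0],[0,0.02,0.06,0]],
  ],
)

```text
time: 5.45
tool_pos: [618.9, -300.9, 196.9]
tcp_rot: [-2.465, 1.565, 2.192]
contact_force: [0.4, 0.3, -0.8]
grip_width: 21.1
```

Request:
step_arm(
  targets=[
    [[0,0,0,0],[0,0,0,0],[0,0,0,0],[0,0,0,0],[0,0,0,0]],
  ],
)

```text
time: 5.87
tool_pos: [619.0, -300.4, 197.3]
tcp_rot: [-2.487, 1.565, 2.17]
contact_force: [-0.4, 0.4, -0.6]
grip_width: 21.2
```

```bash
python3 - <<'E'
from h import *
go([565.5,-192.3,200],-3.4)
w=cam('wrist');save(w,'w3.png'); q=cloud(w)
np.savez('c3.npz',P=q,col=w['color'],D=w['depth'],R=w['R'],t=w['t'],f=w['f'],cx=w['cx'],cy=w['cy'])
cv2.imwrite('pics/w3c.png',cv2.resize(w['color'][20:290,80:460],(760,540),interpolation=cv2.INTER_CUBIC)[:,:,::-1])
E
```

```text
t 5.87 tcp [ 619.  -300.4  197.3] yheading -3.16 toolx [-0.003  0.005 -1.   ] F [-0.44  0.35 -0.63] M [-0.04   0.019  0.033] grip 21.2
shift [-0.002  -0.0593 -0.105 ] turn 0.24 q6 -0.51
```

View pics/w3c.png

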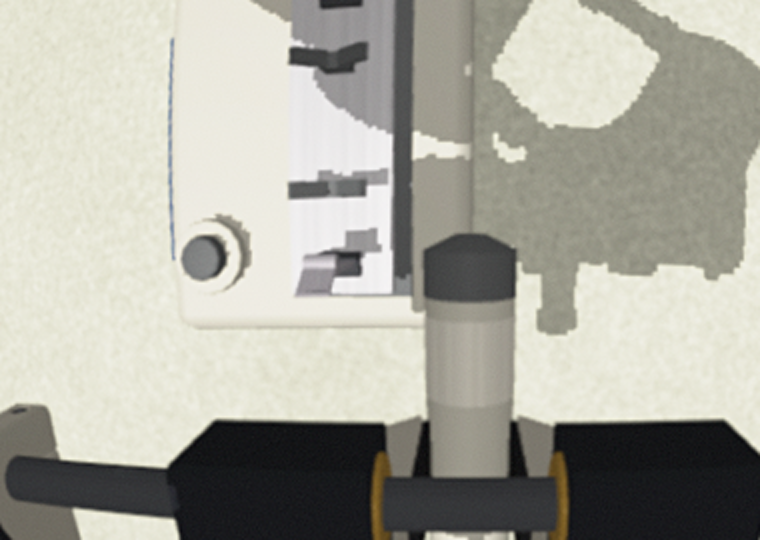

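The close view shows the button at crop (204,258), the white deck plate between crop columns 290 and 394 with its near edge at row 295, and the held tube's cap tip at (470,235). Measuring these now.

```bash
python3 - <<'E'
from h import *
z=np.load('c3.npz'); c={k:z[k] for k in('R','t','f','cx','cy')}; c['n']='wrist'; P=z['P'];q=P.reshape(-1,3);col=z['col'].reshape(-1,3).astype(int)
px=lambda u,v:(80+u/2-.25,20+v/2-.25)
yaw=np.radians(-3.4); ex=np.array([np.cos(yaw),np.sin(yaw)]);ey=np.array([-ex[1],ex[0]])
def rc(p): m,wh,a=cv2.minAreaRect(p[:,:2].astype(np.float32)); return len(p),np.round(m,1),np.round(wh,1),round(a,1)
near=(abs(q[:,0]-543)<120)&(abs(q[:,1]+191)<130)
d=near&(q[:,2]>84)&(q[:,2]<90); print('deckz',np.percentile(q[d,2],[5,50,95]),rc(q[d]))
b=near&(q[:,2]>79)&(q[:,2]<85)&(q[:,0]<500)&(col.sum(1)<400); print('button',rc(q[b]),np.median(q[b,2]))
t=near&(q[:,2]>57)&(q[:,2]<63); print('top',rc(q[t]), 'zmed',np.median(q[t,2]))
zd=np.median(q[d,2])
for n,uv,h in (('btn',(204,258),82),('deckL1',(290,20),zd),('deckL2',(289,170),zd),('deckL3',(293,293),zd),('deckR1',(394,20),zd),('deckR2',(394,170),zd),('deckR3',(393,293),zd)):
    p=onz(c,*px(*uv),h)[:2]; print(n,np.round(p,1))
o=bot.get_obs(); T=np.array(o['tool_pos']); r=np.radians(-3.16); tx=np.array([np.cos(r),np.sin(r)]);ty=np.array([-tx[1],tx[0]])
for n,uv in (('tip',(470,236)),('capL',(425,250)),('capR',(515,250)),('L',(428,340)),('R',(513,340))):
    p=onz(c,*px(*uv),T[2]+19)[:2]-T[:2]; print(n,'rel across',round(p@tx,1),'along',round(p@ty,1))
m=(q[:,2]>T[2]+5)&(q[:,2]<T[2]+35)&((q[:,:2]-T[:2])@ty>12)&((q[:,:2]-T[:2])@ty<80)&(abs((q[:,:2]-T[:2])@tx)<25)
g=q[m]-T; print('tube',np.percentile(g[:,:2]@tx,[1,99]),np.percentile(g[:,:2]@ty,99.5),np.percentile(g[:,2],[50,99]))
for a in(20,35,50):
    s=abs(g[:,:2]@ty-a)<4; print(a,'ztop',np.percentile(g[s,2],95),'xmid',(g[s,:2]@tx).mean())
E
```

```text
deckz [86.0862316  87.34670492 88.62439179] (6657, array([ 536.5, -192.2]), array([160.3, 105.8]), 85.9)
button (258, array([ 484.3, -250.8]), array([21.1, 21.5]), 69.4) 82.30283084348073
top (16060, array([ 541.5, -193.4]), array([205. , 165.8]), 86.3) zmed 60.459522544499265
btn [ 485.9 -251.3]
deckL1 [ 541.6 -137.9]
deckL2 [ 537.5 -212.8]
deckL3 [ 534.  -272.5]
deckR1 [ 592.1 -144.6]
deckR2 [ 588.2 -217.7]
deckR3 [ 583.5 -276. ]
tip rel across 0.3 along 57.7
capL rel across -11.5 along 54.1
capR rel across 12.1 along 54.1
L rel across -11.0 along 29.9
R rel across 11.9 along 29.9
tube [-11.26920507  11.65985426] 57.967649167298276 [30.12694918 32.78899264]
20 ztop 32.23475330125684 xmid 0.16876180965842222
35 ztop 32.28863479210155 xmid 0.2550475103297547
50 ztop 32.44651290543738 xmid 0.2280208168786059
```

Request:
step_arm(
  targets=[
    [[0,-0.02,-0.034,0.4],[0,-0.04,-0.068,0.4],[0,-0.061,-0.1035,0.4],[0,-0.061,-0.1035,0.4],[0,-0.061,-0.1035,0.4]],
  ],
)

```text
time: 6.33
tool_pos: [563.1, -192.1, 198.6]
tcp_rot: [-2.476, 1.565, 2.177]
contact_force: [-0.4, -0.2, -0.7]
grip_width: 21.2
```

Request:
step_arm(
  targets=[
    [[0.02,0,0,0],[0.04,0,0,0],[0.055,0,0,0],[0.055,0,0,0],[0.055,0,0,0]],
  ],
)

```text
time: 6.75
tool_pos: [563.3, -192.8, 143.3]
tcp_rot: [-2.405, 1.565, 2.246]
contact_force: [0.7, 0.5, -0.0]
grip_width: 21.2
```

```bash
python3 - <<'E'
from h import *
go([563.7,-194,140],-3.6)
s=cam('scene');d=cam('side')
T=np.array(bot.get_obs()['tool_pos']); r=np.radians(-3.6); ex=np.array([np.cos(r),np.sin(r)]);ey=np.array([-ex[1],ex[0]])
for c in(s,d):
    q=cloud(c).reshape(-1,3); g=q-T; X=g[:,:2]@ex;Y=g[:,:2]@ey
    m=(abs(X)<14)&(abs(Y)<75)&(g[:,2]>12)&(g[:,2]<34); print(c['n'],'tube ends',np.percentile(Y[m],[.5,99.5]),'top z',[round(float(np.percentile(g[m&(abs(Y-a)<5),2],97)),1) for a in(-50,-30,30,50)], 'tube x',[np.round(np.percentile(X[m&(abs(Y-a)<8)],[2,98]),1) for a in(-45,45)])
    k=(abs(X)<40)&(abs(Y)<95)&(q[:,2]>93)&(q[:,2]<140)
    for sg in(-1,1):
        e=k&(sg*Y>53)&(abs(X)<15); print('clip',sg,e.sum(),'Y',np.percentile(Y[e],[2,50,98]) if e.sum() else '', 'X',np.percentile(X[e],[2,98]) if e.sum() else '','ztop',np.percentile(q[e,2],98))
A=[cv2.resize(c['color'][v:v+120,u:u+160],(400,300),interpolation=2) for c,v,u in((s,120,170),(d,100,280))]
cv2.imwrite('pics/v7.png',np.hstack(A)[:,:,::-1])
E
```

```text
t 6.75 tcp [ 563.3 -192.8  143.3] yheading -3.49 toolx [-0.004  0.005 -1.   ] F [ 0.68  0.48 -0.04] M [-0.017  0.04   0.023] grip 21.2
shift [0.0033 0.0005 0.0012] turn 0.11 q6 -0.4
scene tube ends [-57.09288965  58.94223266] top z [30.0, 29.2, 30.0, 30.0] tube x [array([-4.5, 12.2]), array([-4.6, 13.2])]
clip -1 108 Y [-70.78710121 -65.33150346 -57.58408444] X [-7.61540198  8.23395399] ztop 138.9644988807711
clip 1 85 Y [57.25901571 64.3920943  68.91136129] X [-6.84708931  8.53089335] ztop 138.92969971179744Traceback (most recent call last):
  File "<stdin>", line 7, in <module>
    return _quantile_unchecked(
        a, q, axis, out, overwrite_input, method, keepdims, weights)
    return _ureduce(a,
                    func=_quantile_ureduce_func,
    ...<5 lines>...
                    overwrite_input=overwrite_input,
                    method=method)
    r = func(a, **kwargs)
    result = _quantile(arr,
                       quantiles=q,
    ...<2 lines>...
                       out=out,
                       weights=wgt)
    slices_having_nans = np.isnan(arr[-1, ...])
                                  ~~~^^^^^^^^^
IndexError: index -1 is out of bounds for axis 0 with size 0
```

Request:
step_arm(
  targets=[
    [[0,0.0004,0.0015,0.1],[0,0.0004,0.0015,0.1],[0,0.0004,0.0015,0.1],[0,0.0004,0.0015,0.1],[0,0.0004,0.0015,0.1]],
  ],
)

```text
time: 7.27
tool_pos: [564.3, -194.4, 145.0]
tcp_rot: [-2.855, 1.567, 1.795]
contact_force: [-0.4, -0.0, -0.9]
grip_width: 21.0
```

```bash
python3 - <<'E'
from h import *
go([563.7,-194.3,120],-3.6)
s=cam('scene');d=cam('side')
A=[cv2.resize(c['color'][v:v+120,u:u+160],(400,300),interpolation=2) for c,v,u in((s,120,170),(d,90,270))]
cv2.imwrite('pics/v8.png',np.hstack(A)[:,:,::-1])
E
```

```text
t 7.27 tcp [ 564.3 -194.4  145. ] yheading -3.57 toolx [-0.001  0.003 -1.   ] F [-0.38 -0.05 -0.94] M [-0.011  0.009  0.034] grip 21.0
shift [ 0.025  -0.0006  0.    ] turn 0.03 q6 -0.4
```

View pics/v8.png

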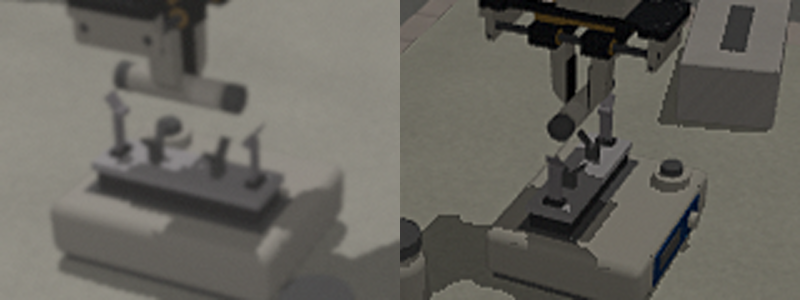

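The tube hangs level over the clips in both views: scene crop tube (120–240, 90), clips (115,110) and (255,140). Lowering to just above the noses.

Request:
step_arm(
  targets=[
    [[0.008,-0.0003,0,0],[0.015,-0.0003,0,0],[0.021,-0.0003,0,0],[0.023,-0.0003,0,0],[0.023,-0.0003,0,0]],
  ],
)

```text
time: 7.78
tool_pos: [563.4, -193.9, 120.7]
tcp_rot: [-2.511, 1.565, 2.139]
contact_force: [0.9, 0.9, -0.7]
grip_width: 21.0
```

Request:
step_arm(
  targets=[
    [[0.001,0,0,0],[0.002,0,0,0],[0.003,0,0,0],[0.004,0,0,0],[0.004,0,0,0]],
  ],
)

```text
time: 8.2
tool_pos: [563.6, -193.8, 116.9]
tcp_rot: [-2.623, 1.566, 2.028]
contact_force: [0.3, 1.3, 1.9]
grip_width: 21.0
```

Request:
step_arm(
  targets=[
    [[0.001,0,0,0],[0.002,0,0,0],[0.003,0,0,0],[0.003,0,0,0],[0.003,0,0,0]],
  ],
)

```text
time: 8.62
tool_pos: [564.1, -194.0, 114.5]
tcp_rot: [-2.878, 1.567, 1.772]
contact_force: [0.2, 1.4, 5.3]
grip_width: 21.1
```

```bash
python3 - <<'E'
from h import *
go([563.7,-194.3,98.7],-3.6)
E
```

```text
t 8.62 tcp [ 564.1 -194.   114.5] yheading -3.57 toolx [-0.001  0.004 -1.   ] F [0.22 1.44 5.28] M [ 0.076 -0.069  0.003] grip 21.1
shift [ 0.0158 -0.0003  0.0004] turn 0.03 q6 -0.4
```

Request:
step_arm(
  targets=[
    [[0.001,0,-0.0003,0],[0.002,0,-0.0005,0],[0.002,0,-0.0005,0],[0.002,0,-0.0005,0],[0.002,0,-0.0005,0]],
  ],
)

```text
time: 9.03
tool_pos: [564.5, -193.8, 112.9]
tcp_rot: [3.126, 1.568, 1.493]
contact_force: [0.8, 1.4, 4.9]
grip_width: 21.4
```

Request:
step_arm(
  targets=[
    [[0.001,0,0,0],[0.002,0,0,0],[0.002,0,0,0],[0.002,0,0,0],[0.002,0,0,0]],
  ],
)

```text
time: 9.45
tool_pos: [564.6, -193.7, 110.9]
tcp_rot: [3.07, 1.568, 1.437]
contact_force: [1.4, 1.8, 3.5]
grip_width: 21.2
```

Request:
step_arm(
  targets=[
    [[0.001,0,0,0],[0.002,0,0,0],[0.003,0,0,0],[0.003,0,0,0],[0.003,0,0,0]],
  ],
)

```text
time: 9.87
tool_pos: [564.3, -193.2, 107.4]
tcp_rot: [-2.932, 1.567, 1.718]
contact_force: [0.4, 3.6, 1.5]
grip_width: 21.0
```

```bash
python3 - <<'E'
from h import *
go([563.7,-194.3,98.7],-3.6)
E
```

```text
t 9.87 tcp [ 564.3 -193.2  107.4] yheading -3.55 toolx [-0.001  0.004 -1.   ] F [0.4  3.58 1.49] M [ 0.611 -0.09   0.033] grip 21.0
shift [ 0.0087 -0.0005  0.0012] turn 0.05 q6 -0.4
```

Fy and Mx are growing, so I check the tilt before going on.

```bash
python3 - <<'E'
from h import *
go([563.7,-194.3,98.7],-3.6)
s=cam('scene');d=cam('side')
T=np.array(bot.get_obs()['tool_pos']); r=np.radians(-3.6); ex=np.array([np.cos(r),np.sin(r)]);ey=np.array([-ex[1],ex[0]])
for c in(s,d):
    q=cloud(c).reshape(-1,3); g=q-T; X=g[:,:2]@ex;Y=g[:,:2]@ey
    m=(abs(X)<14)&(abs(Y)<75)&(g[:,2]>12)&(g[:,2]<40)
    print(c['n'],[(a,round(float(np.percentile(g[m&(abs(Y-a)<5),2],90)),1),int((m&(abs(Y-a)<5)).sum())) for a in(-50,-40,-30,-20,20,30,40,50) if (m&(abs(Y-a)<5)).sum()>3])
A=[cv2.resize(c['color'][v:v+80,u:u+107],(400,300),interpolation=2) for c,v,u in((s,150,190),(d,115,290))]
cv2.imwrite('pics/v9.png',np.hstack(A)[:,:,::-1])
E
```

```text
t 9.87 tcp [ 564.3 -193.2  107.4] yheading -3.55 toolx [-0.001  0.004 -1.   ] F [0.4  3.58 1.49] M [ 0.611 -0.09   0.033] grip 21.0
shift [ 0.0087 -0.0005  0.0012] turn 0.05 q6 -0.4
scene [(-50, 36.8, 40), (-40, 34.8, 43), (-30, 34.8, 42), (-20, 29.1, 20), (20, 26.2, 43), (30, 25.2, 47), (40, 23.2, 39), (50, 21.6, 37)]
side [(-20, 33.0, 6), (20, 27.9, 28), (30, 26.8, 27), (40, 24.3, 26), (50, 22.8, 21)]
```

View pics/v9.png

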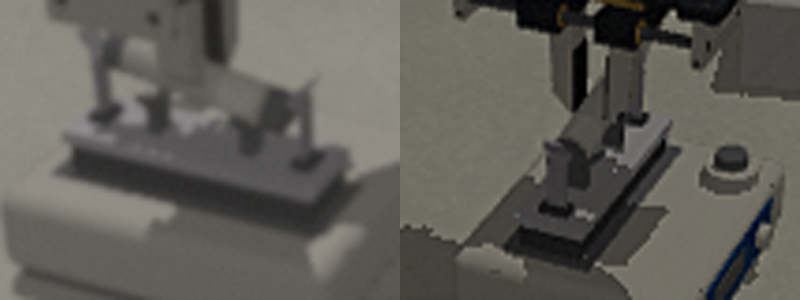

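The tube has swung in the pads. Its +y end is at about seat height, at scene crop (270,105), and the -y end is still up on its nose, at crop (120,55). That is an 8° tilt. Pushing on at the centre would need too much force by leverage. Instead I'll release it, keeping the fingers as side guards, and press the high end down from above with closed fingers.

Request:
step_arm(
  targets=[
    [[0,0,0,0],[0,0,0,0],[0,0,0,0],[0,0,0,0],[0,0,0,0]],
  ],
  jaw=0.65,
)

```text
time: 10.38
tool_pos: [564.3, -193.7, 107.5]
tcp_rot: [-2.97, 1.567, 1.68]
contact_force: [-0.2, 0.4, 0.3]
grip_width: 32.1
```

```bash
cat > m.py <<'E'
from h import *
def tube(c0=(563.7,-194.3,119)):
    T=np.array(c0); r=np.radians(-3.6); ex=np.array([np.cos(r),np.sin(r)]);ey=np.array([-ex[1],ex[0]])
    out=[]
    for n in('scene','side'):
        c=cam(n); out.append(c); q=cloud(c).reshape(-1,3); g=q-T; X=g[:,:2]@ex;Y=g[:,:2]@ey
        m=(abs(X)<14)&(abs(Y)<75)&(g[:,2]>-8)&(g[:,2]<35)
        print(n,'top rel seat axis',[(a,round(float(np.percentile(g[m&(abs(Y-a)<4),2],85)),1),int((m&(abs(Y-a)<4)).sum())) for a in(-50,-44,-38,-30,-20,-10,0,10,20,30,38,44,50) if (m&(abs(Y-a)<4)).sum()>3])
    return out
E
python3 - <<'E'
from m import *
go([563.7,-194.3,160],-3.6); tube()
E
```

```text
t 10.38 tcp [ 564.3 -193.7  107.5] yheading -3.57 toolx [-0.     0.003 -1.   ] F [-0.18  0.45  0.31] M [ 0.015 -0.024  0.031] grip 32.1
shift [-0.0525 -0.0006  0.0004] turn 0.03 q6 -0.4
scene top rel seat axis [(-50, 24.3, 26), (-44, 24.3, 30), (-38, 24.5, 31), (-30, 22.4, 35), (-20, 5.6, 6), (-10, 24.4, 7), (0, 18.6, 23), (10, 16.2, 44), (20, 13.8, 43), (30, 12.4, 37), (38, 10.8, 42), (44, 10.0, 42), (50, 8.9, 44)]
side top rel seat axis [(-44, 25.0, 4), (-30, 22.3, 7), (-20, 23.5, 8), (-10, 21.2, 15), (0, 19.8, 19), (10, 16.4, 24), (20, 15.7, 19), (30, 13.4, 31), (38, 13.7, 19), (44, 12.5, 24), (50, 9.8, 18)]
```

Request:
step_arm(
  targets=[
    [[-0.01,0,0,0],[-0.025,0,0,0],[-0.045,0,0,0],[-0.055,0,0,0],[-0.055,0,0,0]],
  ],
)

```text
time: 10.9
tool_pos: [565.8, -194.5, 165.8]
tcp_rot: [1.826, 1.566, 0.193]
contact_force: [0.2, 0.0, 0.7]
grip_width: 32.2
```

Request:
step_arm(
  targets=[
    [[0,0,0.01,0],[0,0,0.02,0],[0,0,0.03,0],[0,0,0.04,0],[0,0,0.04,0]],
  ],
  jaw=1,
)

```text
time: 11.32
tool_pos: [562.7, -237.0, 164.8]
tcp_rot: [1.843, 1.567, 0.208]
contact_force: [-0.4, 0.9, 0.6]
grip_width: 3.6
```

Request:
step_arm(
  targets=[
    [[0,0,0,0],[0,0,0,0],[0,0,0,0],[0,0,0,0],[0,0,0,0]],
  ],
)

```text
time: 11.73
tool_pos: [562.8, -236.6, 164.8]
tcp_rot: [1.858, 1.567, 0.224]
contact_force: [-0.9, -0.3, 0.9]
grip_width: 0.6
```

```bash
python3 - <<'E'
from m import *
go([561.2,-234.2,150],-3.6); tube()
E
```

```text
t 11.73 tcp [ 562.8 -236.6  164.8] yheading -3.67 toolx [ 0.004  0.001 -1.   ] F [-0.94 -0.3   0.87] M [-0.018 -0.019  0.037] grip 0.6
shift [ 0.0148 -0.0018 -0.0023] turn -0.07 q6 -0.46
scene top rel seat axis [(-50, 27.1, 33), (-44, 26.4, 43), (-38, 25.0, 36), (-30, 23.3, 43), (-20, 21.1, 42), (-10, 20.0, 43), (0, 17.2, 41), (10, 16.1, 40), (20, 14.3, 41), (30, 12.4, 40), (38, 10.8, 43), (44, 9.8, 40), (50, 8.8, 39)]
side top rel seat axis [(-50, 27.6, 14), (-44, 27.6, 23), (-38, 26.2, 19), (-30, 24.2, 22), (-20, 21.9, 22), (-10, 19.4, 20), (0, 19.1, 22), (10, 17.7, 20), (20, 15.7, 20), (30, 12.9, 24), (38, 11.9, 23), (44, 11.9, 23), (50, 10.0, 19)]
```

Request:
step_arm(
  targets=[
    [[0.005,-0.001,-0.001,0],[0.01,-0.0016,-0.002,0],[0.015,-0.0016,-0.002,0],[0.0165,-0.0016,-0.002,0],[0.0165,-0.0016,-0.002,0]],
  ],
)

```text
time: 12.25
tool_pos: [561.0, -234.3, 147.5]
tcp_rot: [2.182, 1.568, 0.547]
contact_force: [0.6, 0.1, -0.1]
grip_width: 0.7
```

Request:
step_arm(
  targets=[
    [[0.001,0,0,0],[0.002,0,0,0],[0.003,0,0,0],[0.004,0,0,0],[0.004,0,0,0]],
  ],
)

```text
time: 12.67
tool_pos: [560.9, -234.3, 143.3]
tcp_rot: [2.283, 1.568, 0.649]
contact_force: [-0.6, -0.0, -0.2]
grip_width: 0.3
```

Request:
step_arm(
  targets=[
    [[0.001,0,0,0],[0.002,0,0,0],[0.003,0,0,0],[0.003,0,0,0],[0.003,0,0,0]],
  ],
)

```text
time: 13.08
tool_pos: [560.9, -234.3, 140.3]
tcp_rot: [2.298, 1.568, 0.663]
contact_force: [0.1, 0.2, 0.1]
grip_width: 0.8
```

```bash
python3 - <<'E'
from m import *
go([561.2,-234.2,131],-3.6)
E
```

```text
t 13.08 tcp [ 560.9 -234.3  140.3] yheading -3.67 toolx [ 0.002  0.002 -1.   ] F [0.12 0.19 0.06] M [ 0.013 -0.021  0.025] grip 0.8
shift [ 0.0093  0.0003 -0.0001] turn -0.07 q6 -0.46
```

Request:
step_arm(
  targets=[
    [[0.001,0,0,0],[0.002,0,0,0],[0.002,0,0,0],[0.002,0,0,0],[0.002,0,0,0]],
  ],
)

```text
time: 13.5
tool_pos: [560.9, -234.3, 138.3]
tcp_rot: [2.32, 1.568, 0.685]
contact_force: [0.1, 0.4, -0.8]
grip_width: 0.1
```

```bash
python3 - <<'E'
from m import *
go([561.2,-234.2,131],-3.6)
tube()
E
```

```text
t 13.5 tcp [ 560.9 -234.3  138.3] yheading -3.67 toolx [ 0.002  0.002 -1.   ] F [ 0.14  0.35 -0.78] M [-0.017 -0.014 -0.06 ] grip 0.1
shift [ 0.0073  0.0003 -0.0001] turn -0.07 q6 -0.46
scene top rel seat axis [(-50, 27.0, 36), (-44, 25.5, 43), (-38, 25.2, 40), (-30, 23.2, 40), (-20, 21.4, 42), (-10, 19.5, 43), (0, 17.7, 41), (10, 16.0, 43), (20, 13.9, 42), (30, 12.6, 42), (38, 10.6, 40), (44, 9.4, 37), (50, 9.3, 39)]
side top rel seat axis [(-50, 28.3, 16), (-44, 26.5, 21), (-38, 26.4, 24), (-30, 23.2, 19), (-20, 21.8, 20), (-10, 20.7, 24), (0, 18.2, 21), (10, 17.0, 24), (20, 14.8, 18), (30, 14.2, 23), (38, 11.6, 26), (44, 11.0, 23), (50, 10.1, 19)]
```

```bash
python3 - <<'E'
from m import *
s=cam('scene');d=cam('side');w=cam('wrist')
A=[cv2.resize(c['color'][v:v+h,u:u+h*4//3],(400,300),interpolation=2) for c,v,u,h in((s,120,170,100),(d,90,290,100),(w,150,180,180))]
cv2.imwrite('pics/v10.png',np.vstack([np.hstack(A[:2]),np.hstack([A[2],0*A[2]])])[:,:,::-1])
E
```

```text
(no output)
```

View pics/v10.png

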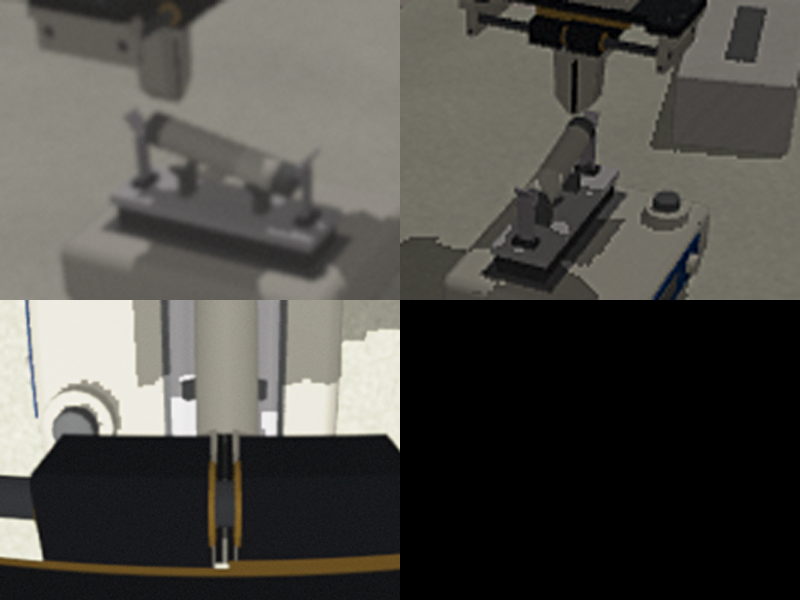

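The scene crop shows the fingertip at (165,97), clearly above the tube at (190,125). I check the tip height by depth.

```bash
python3 - <<'E'
from m import *
T=np.array(bot.get_obs()['tool_pos'])
for n in('scene','side'):
    c=cam(n); q=cloud(c); col=c['color']
    v,u=(144,211) if n=='scene' else (120,347)
    # tip columns down
    for uu in((209,213) if n=='scene' else (346,349)):
        print(n,uu,[(int(r),np.round(q[r,uu]-T).astype(int).tolist()) for r in range(v-8,v+24,2)])
E
```

```text
scene 209 [(136, [88, 17, 99]), (138, [89, 17, 95]), (140, [86, 15, 89]), (142, [-331, -238, -139]), (144, [-319, -231, -139]), (146, [-309, -225, -140]), (148, [-291, -216, -137]), (150, [-282, -211, -138]), (152, [-272, -205, -139]), (154, [-265, -202, -141]), (156, [-251, -193, -139]), (158, [-239, -187, -139]), (160, [-229, -182, -139]), (162, [-218, -176, -139]), (164, [-209, -171, -140]), (166, [831, 466, 486])]
scene 213 [(136, [89, 26, 100]), (138, [88, 25, 96]), (140, [89, 25, 92]), (142, [88, 24, 88]), (144, [-324, -221, -139]), (146, [-311, -214, -139]), (148, [-301, -208, -140]), (150, [-288, -201, -139]), (152, [-276, -195, -139]), (154, [-262, -187, -137]), (156, [-252, -181, -137]), (158, [4, -29, 5]), (160, [2, -31, -1]), (162, [-220, -164, -137]), (164, [-211, -159, -138]), (166, [-204, -156, -140])]
side 346 [(112, [3, 12, 67]), (114, [4, 9, 60]), (116, [4, 8, 53]), (118, [4, 9, 49]), (120, [4, 8, 42]), (122, [4, 9, 38]), (124, [3, 9, 32]), (126, [2, 12, 28]), (128, [101, -275, -140]), (130, [95, -258, -137]), (132, [5, 4, 6]), (134, [2, 10, 4]), (136, [-1, 19, 4]), (138, [-3, 25, 1]), (140, [-4, 29, -2]), (142, [-6, 33, -5])]
side 349 [(112, [-4, 12, 68]), (114, [-4, 10, 61]), (116, [-6, 15, 59]), (118, [-5, 11, 51]), (120, [-5, 12, 46]), (122, [-6, 14, 42]), (124, [-4, 8, 33]), (126, [-4, 9, 28]), (128, [92, -281, -141]), (130, [0, -5, 9]), (132, [-3, 4, 8]), (134, [-3, 4, 2]), (136, [-6, 10, 0]), (138, [-9, 20, 0]), (140, [-11, 24, -4]), (142, [-12, 26, -8])]
```

With the jaws shut, the fingertips sit about 26 mm above the nominal TCP (they retract as they close). Contact should therefore come near TCP z ≈ 119, and I continue by feel.

Request:
step_arm(
  targets=[
    [[0.004,0,0,0],[0.008,0,0,0],[0.011,0,0,0],[0.013,0,0,0],[0.013,0,0,0]],
  ],
)

```text
time: 14.27
tool_pos: [560.7, -234.1, 124.6]
tcp_rot: [2.703, 1.568, 1.068]
contact_force: [-0.2, 0.6, 0.1]
grip_width: 0.5
```

Request:
step_arm(
  targets=[
    [[0.001,0,0,0],[0.002,0,0,0],[0.003,0,0,0],[0.003,0,0,0],[0.003,0,0,0]],
  ],
)

```text
time: 14.68
tool_pos: [560.6, -234.0, 121.5]
tcp_rot: [2.814, 1.568, 1.179]
contact_force: [1.1, -0.0, 0.1]
grip_width: 0.4
```

Request:
step_arm(
  targets=[
    [[0.001,0,0,0],[0.002,0,0,0],[0.003,0,0,0],[0.003,0,0,0],[0.003,0,0,0]],
  ],
)

```text
time: 15.1
tool_pos: [560.7, -234.1, 118.6]
tcp_rot: [2.609, 1.568, 0.974]
contact_force: [1.1, -0.4, 1.5]
grip_width: 0.4
```

```bash
python3 - <<'E'
from m import *
go([561.2,-234.2,131],-3.6)
tube()
E
```

```text
t 15.1 tcp [ 560.7 -234.1  118.6] yheading -3.67 toolx [ 0.001  0.002 -1.   ] F [ 1.11 -0.4   1.51] M [-0.201 -0.052 -0.008] grip 0.4
shift [-0.0124  0.0005  0.    ] turn -0.07 q6 -0.46
scene top rel seat axis [(-50, 21.9, 38), (-44, 21.5, 42), (-38, 22.8, 44), (-30, 31.1, 71), (-20, 16.6, 37), (-10, 15.3, 41), (0, 14.9, 39), (10, 13.3, 37), (20, 11.6, 40), (30, 12.1, 42), (38, 10.6, 37), (44, 9.9, 40), (50, 9.0, 43)]
side top rel seat axis [(-50, 18.4, 8), (-44, 17.8, 9), (-38, 18.6, 13), (-30, 32.4, 53), (-20, 18.6, 22), (-10, 17.3, 23), (0, 16.3, 17), (10, 14.8, 19), (20, 13.2, 18), (30, 12.6, 19), (38, 10.9, 28), (44, 10.2, 21), (50, 9.6, 21)]
```

Request:
step_arm(
  targets=[
    [[0.001,0,0,0],[0.002,0,0,0],[0.003,0,0,0],[0.003,0,0,0],[0.003,0,0,0]],
  ],
)

```text
time: 15.62
tool_pos: [560.7, -234.1, 115.5]
tcp_rot: [2.705, 1.568, 1.07]
contact_force: [0.6, -1.1, 1.9]
grip_width: 0.5
```

Request:
step_arm(
  targets=[
    [[0.001,0,0,0],[0.002,0,0,0],[0.002,0,0,0],[0.002,0,0,0],[0.002,0,0,0]],
  ],
)

```text
time: 16.03
tool_pos: [560.6, -233.9, 113.2]
tcp_rot: [2.912, 1.568, 1.277]
contact_force: [-0.4, -1.4, 1.8]
grip_width: 0.6
```

Request:
step_arm(
  targets=[
    [[0.001,0,0,0],[0.0015,0,0,0],[0.0015,0,0,0],[0.0015,0,0,0],[0.0015,0,0,0]],
  ],
)

```text
time: 16.45
tool_pos: [560.3, -233.5, 111.4]
tcp_rot: [-3.091, 1.567, 1.558]
contact_force: [0.4, -0.0, 0.1]
grip_width: 0.5
```

```bash
python3 - <<'E'
from m import *
go([561.2,-234.2,131],-3.6)
tube()
E
```

```text
t 16.45 tcp [ 560.3 -233.5  111.4] yheading -3.67 toolx [ 0.     0.004 -1.   ] F [ 0.45 -0.    0.05] M [-0.008  0.012  0.009] grip 0.5
shift [-0.0196  0.0009  0.0005] turn -0.07 q6 -0.46
scene top rel seat axis [(-50, 13.9, 34), (-44, 14.8, 43), (-38, 16.0, 40), (-30, 29.7, 95), (-20, 12.1, 34), (-10, 11.3, 34), (0, 11.6, 35), (10, 11.1, 42), (20, 10.9, 38), (30, 11.0, 40), (38, 10.3, 40), (44, 10.4, 38), (50, 10.8, 43)]
side top rel seat axis [(-50, 11.1, 9), (-44, 11.3, 10), (-38, 11.5, 14), (-30, 31.2, 72), (-20, 12.4, 18), (-10, 12.7, 15), (0, 12.0, 16), (10, 12.3, 20), (20, 11.7, 16), (30, 11.6, 22), (38, 12.0, 24), (44, 10.7, 19), (50, 11.4, 17)]
```

Request:
step_arm(
  targets=[
    [[0.0005,0,0,0],[0.001,0,0,0],[0.001,0,0,0],[0.001,0,0,0],[0.001,0,0,0]],
  ],
)

```text
time: 16.97
tool_pos: [560.4, -233.6, 110.4]
tcp_rot: [-3.127, 1.567, 1.522]
contact_force: [0.4, 0.2, 0.1]
grip_width: 0.5
```

Request:
step_arm(
  targets=[
    [[0.0003,0,0,0],[0.0007,0,0,0],[0.0007,0,0,0],[0.0007,0,0,0],[0.0007,0,0,0]],
  ],
)

```text
time: 17.38
tool_pos: [560.4, -233.7, 109.9]
tcp_rot: [3.085, 1.568, 1.45]
contact_force: [0.4, -0.5, 1.4]
grip_width: 0.3
```

Request:
step_arm(
  targets=[
    [[0.0003,0,0,0],[0.0007,0,0,0],[0.0007,0,0,0],[0.0007,0,0,0],[0.0007,0,0,0]],
  ],
)

```text
time: 17.8
tool_pos: [560.5, -233.8, 109.4]
tcp_rot: [2.983, 1.568, 1.348]
contact_force: [-0.7, -1.6, 6.0]
grip_width: 0.3
```

```bash
python3 - <<'E'
from m import *
go([561.2,-234.2,131],-3.6)
E
```

```text
t 17.8 tcp [ 560.5 -233.8  109.4] yheading -3.68 toolx [ 0.001  0.003 -1.   ] F [-0.67 -1.6   6.03] M [-0.166  0.246 -0.029] grip 0.3
shift [-0.0216  0.0008  0.0003] turn -0.08 q6 -0.46
```

Hard stop on the -y end, 6 N. Now I check the +y end the same way.

Request:
step_arm(
  targets=[
    [[-0.01,0,0,0],[-0.02,0,0,0],[-0.02,0.0005,-0.03,0],[-0.02,0.0005,-0.06,0],[-0.02,0.0005,-0.08,0]],
  ],
)

```text
time: 18.22
tool_pos: [566.3, -152.0, 130.5]
tcp_rot: [2.867, 1.567, 1.232]
contact_force: [0.2, -0.3, 0.1]
grip_width: 0.6
```

Request:
step_arm(
  targets=[
    [[0.005,0,0,0],[0.01,0,0,0],[0.014,0,0,0],[0.014,0,0,0],[0.014,0,0,0]],
  ],
)

```text
time: 18.63
tool_pos: [566.0, -153.1, 116.1]
tcp_rot: [3.071, 1.567, 1.435]
contact_force: [0.7, 0.4, 0.4]
grip_width: 0.7
```

```bash
python3 - <<'E'
from m import *
go([566.2,-154.4,110],-3.6); tube()
E
```

```text
t 18.63 tcp [ 566.  -153.1  116.1] yheading -3.76 toolx [ 0.001  0.004 -1.   ] F [0.68 0.38 0.43] M [-0.059 -0.053 -0.005] grip 0.7
shift [0.0061 0.0003 0.0014] turn -0.16 q6 -0.33
scene top rel seat axis [(-50, 12.2, 35), (-44, 11.9, 43), (-38, 11.5, 33), (-30, 11.3, 38), (-20, 10.8, 38), (-10, 11.1, 36), (0, 10.8, 36), (10, 11.3, 39), (20, 11.4, 38), (30, 11.1, 41), (38, 11.9, 46), (44, 14.1, 39), (50, 29.9, 78)]
side top rel seat axis [(-50, 12.4, 17), (-44, 12.5, 16), (-38, 12.8, 19), (-30, 11.8, 15), (-20, 12.5, 15), (-10, 11.3, 13), (0, 10.7, 13), (10, 9.6, 10), (20, 11.4, 9), (30, 11.4, 18), (38, 11.3, 22), (44, 11.6, 18), (50, 32.6, 59)]
```

Request:
step_arm(
  targets=[
    [[0.001,0,0.001,0],[0.002,0,0.001,0],[0.003,0,0.001,0],[0.0045,0,0.001,0],[0.0045,0,0.001,0]],
  ],
)

```text
time: 19.15
tool_pos: [566.0, -153.9, 111.7]
tcp_rot: [3.012, 1.567, 1.376]
contact_force: [0.3, -1.2, 0.5]
grip_width: 0.3
```

Request:
step_arm(
  targets=[
    [[0.0005,0,0,0],[0.001,0,0,0],[0.001,0,0,0],[0.001,0,0,0],[0.001,0,0,0]],
  ],
)

```text
time: 19.57
tool_pos: [566.0, -153.9, 110.7]
tcp_rot: [2.985, 1.567, 1.349]
contact_force: [-0.4, -0.1, -0.7]
grip_width: 0.5
```

Request:
step_arm(
  targets=[
    [[0.0003,0,0,0],[0.0007,0,0,0],[0.0007,0,0,0],[0.0007,0,0,0],[0.0007,0,0,0]],
  ],
)

```text
time: 19.98
tool_pos: [566.0, -153.8, 110.0]
tcp_rot: [2.986, 1.567, 1.35]
contact_force: [-0.9, 0.1, 0.1]
grip_width: 0.4
```

Request:
step_arm(
  targets=[
    [[0.0003,0,0,0],[0.0007,0,0,0],[0.0007,0,0,0],[0.0007,0,0,0],[0.0007,0,0,0]],
  ],
)

```text
time: 20.4
tool_pos: [566.0, -153.8, 109.3]
tcp_rot: [2.999, 1.567, 1.363]
contact_force: [0.3, 0.1, 0.4]
grip_width: 0.5
```

Request:
step_arm(
  targets=[
    [[0.0002,0,0,0],[0.0005,0,0,0],[0.0005,0,0,0],[0.0005,0,0,0],[0.0005,0,0,0]],
  ],
)

```text
time: 20.82
tool_pos: [566.1, -153.9, 108.9]
tcp_rot: [2.946, 1.567, 1.31]
contact_force: [-0.6, -0.1, 0.3]
grip_width: 0.1
```

Request:
step_arm(
  targets=[
    [[0.0003,0,0,0],[0.0007,0,0,0],[0.0007,0,0,0],[0.0007,0,0,0],[0.0007,0,0,0]],
  ],
)

```text
time: 21.23
tool_pos: [566.2, -153.9, 108.6]
tcp_rot: [2.779, 1.567, 1.143]
contact_force: [-1.4, 0.8, 5.9]
grip_width: 0.6
```

Request:
step_arm(
  targets=[
    [[0.0002,0,0,0],[0.0005,0,0,0],[0.0005,0,0,0],[0.0005,0,0,0],[0.0005,0,0,0]],
  ],
)

```text
time: 21.65
tool_pos: [566.3, -153.9, 108.6]
tcp_rot: [2.663, 1.567, 1.027]
contact_force: [-2.1, 0.7, 6.9]
grip_width: 0.5
```

The +y end is hard too, at 6.9 N. The -y end read about 1 mm higher in the cameras and in contact height, so I recheck it with slightly more force, staying below 13 N.

Request:
step_arm(
  targets=[
    [[-0.01,0,0,0],[-0.02,0,0,0],[-0.02,0,0.03,0],[-0.02,0,0.06,0],[-0.02,0,0.08,0]],
  ],
)

```text
time: 22.07
tool_pos: [561.3, -236.0, 129.4]
tcp_rot: [2.134, 1.567, 0.497]
contact_force: [1.0, 0.4, -0.5]
grip_width: 0.8
```

Request:
step_arm(
  targets=[
    [[0.005,0,0,0],[0.01,0,0,0],[0.015,0,0,0],[0.016,0,0,0],[0.016,0,0,0]],
  ],
)

```text
time: 22.48
tool_pos: [561.2, -234.5, 112.7]
tcp_rot: [2.583, 1.567, 0.948]
contact_force: [0.6, 0.1, 0.1]
grip_width: 0.3
```

```bash
python3 - <<'E'
from m import *
go([561.2,-234.2,109.5],-3.6); tube()
z=np.load('c3.npz')['P'].reshape(-1,3); r=np.radians(-3.6); l=z[:,:2]-[563.7,-194.3]; X=l@[np.cos(r),np.sin(r)];Y=l@[-np.sin(r),np.cos(r)]
z2=np.load('c2.npz')
for n,q in(('wrist',z),('scene',z2['scene'].reshape(-1,3)),('side',z2['side'].reshape(-1,3))):
    l=q[:,:2]-[563.7,-194.3]; X=l@[np.cos(r),np.sin(r)];Y=l@[-np.sin(r),np.cos(r)]
    print(n,'deck z',[(a,round(float(np.median(q[(abs(X)<22)&(abs(Y-a)<7)&(abs(q[:,2]-87)<4),2])),1)) for a in(-70,-45,0,45,70)])
E
```

```text
t 22.48 tcp [ 561.2 -234.5  112.7] yheading -3.66 toolx [ 0.002  0.003 -1.   ] F [0.63 0.08 0.12] M [ 0.012  0.014 -0.015] grip 0.3
shift [ 0.0032  0.     -0.0003] turn -0.06 q6 -0.46
scene top rel seat axis [(-50, 12.7, 37), (-44, 12.4, 43), (-38, 11.9, 38), (-30, 30.7, 86), (-20, 10.8, 38), (-10, 10.9, 38), (0, 10.4, 41), (10, 10.8, 37), (20, 11.3, 40), (30, 11.3, 42), (38, 10.9, 36), (44, 10.5, 38), (50, 10.4, 40)]
side top rel seat axis [(-50, 11.9, 10), (-44, 12.3, 11), (-38, 12.7, 18), (-30, 29.8, 65), (-20, 12.1, 18), (-10, 12.2, 14), (0, 11.8, 21), (10, 11.8, 17), (20, 12.4, 16), (30, 11.7, 22), (38, 11.6, 15), (44, 11.4, 16), (50, 12.3, 20)]
wrist deck z [(-70, 87.4), (-45, 87.3), (0, 87.4), (45, 87.3), (70, 87.4)]
scene deck z [(-70, 86.5), (-45, 86.7), (0, 86.6), (45, 86.5), (70, 87.0)]
side deck z [(-70, 87.0), (-45, 86.9), (0, 87.6), (45, 86.8), (70, 87.1)]
```

Request:
step_arm(
  targets=[
    [[0.001,0,0,0],[0.002,0,0,0],[0.0025,0,0,0],[0.0025,0,0,0],[0.0025,0,0,0]],
  ],
)

```text
time: 23.0
tool_pos: [561.6, -235.0, 110.9]
tcp_rot: [2.183, 1.567, 0.548]
contact_force: [0.9, -0.9, -0.6]
grip_width: 0.4
```

Request:
step_arm(
  targets=[
    [[0.0003,0,0,0],[0.0007,0,0,0],[0.0007,0,0,0],[0.0007,0,0,0],[0.0007,0,0,0]],
  ],
)

```text
time: 23.42
tool_pos: [561.5, -235.0, 110.3]
tcp_rot: [2.187, 1.567, 0.552]
contact_force: [0.4, -0.4, 0.3]
grip_width: 0.5
```

Request:
step_arm(
  targets=[
    [[0.0003,0,0,0],[0.0005,0,0,0],[0.0005,0,0,0],[0.0005,0,0,0],[0.0005,0,0,0]],
  ],
)

```text
time: 23.83
tool_pos: [561.6, -235.0, 109.7]
tcp_rot: [2.17, 1.567, 0.535]
contact_force: [-0.3, 0.2, 0.2]
grip_width: 0.6
```

Request:
step_arm(
  targets=[
    [[0.0003,0,0,0],[0.0006,0,0,0],[0.0006,0,0,0],[0.0006,0,0,0],[0.0006,0,0,0]],
  ],
)

```text
time: 24.25
tool_pos: [561.6, -235.1, 109.4]
tcp_rot: [2.096, 1.567, 0.461]
contact_force: [-1.3, 1.0, 2.4]
grip_width: 0.5
```

Request:
step_arm(
  targets=[
    [[0.0003,0,0,0],[0.0006,0,0,0],[0.0006,0,0,0],[0.0006,0,0,0],[0.0006,0,0,0]],
  ],
)

```text
time: 24.67
tool_pos: [561.7, -235.2, 109.2]
tcp_rot: [2.002, 1.567, 0.367]
contact_force: [-1.9, 0.9, 5.6]
grip_width: 0.4
```

Request:
step_arm(
  targets=[
    [[0.0003,0,0,0],[0.0006,0,0,0],[0.0006,0,0,0],[0.0006,0,0,0],[0.0006,0,0,0]],
  ],
)

```text
time: 25.08
tool_pos: [561.6, -235.2, 109.0]
tcp_rot: [1.935, 1.567, 0.3]
contact_force: [-1.8, 0.7, 6.4]
grip_width: 0.4
```

Request:
step_arm(
  targets=[
    [[0.0004,0,0,0],[0.0009,0,0,0],[0.0009,0,0,0],[0.0009,0,0,0],[0.0009,0,0,0]],
  ],
)

```text
time: 25.5
tool_pos: [561.6, -235.3, 108.8]
tcp_rot: [1.837, 1.567, 0.202]
contact_force: [-3.4, 0.9, 6.5]
grip_width: 0.3
```

Request:
step_arm(
  targets=[
    [[-0.02,0,0,0],[-0.04,0,0,0],[-0.055,0,0,0],[-0.055,0,0,0],[-0.055,0,0,0]],
  ],
)

```text
time: 25.92
tool_pos: [561.5, -235.4, 163.7]
tcp_rot: [1.722, 1.566, 0.087]
contact_force: [0.4, 0.2, -0.1]
grip_width: 0.6
```

```bash
python3 - <<'E'
from m import *
go([485,-250.5,165],-3.6); s,d=tube()
q=cloud(s);Q=q.reshape(-1,3)
A=[cv2.resize(c['color'][v:v+75,u:u+100],(400,300),interpolation=2) for c,v,u in((s,155,195),(d,130,300))]
cv2.imwrite('pics/v11.png',np.hstack(A)[:,:,::-1])
E
```

```text
t 25.92 tcp [ 561.5 -235.4  163.7] yheading -3.67 toolx [ 0.005  0.    -1.   ] F [ 0.37  0.17 -0.12] M [-0.02   0.012  0.022] grip 0.6
shift [-0.0017 -0.0754  0.0199] turn -0.07 q6 -0.46
scene top rel seat axis [(-50, 10.8, 37), (-44, 9.8, 40), (-38, 10.9, 31), (-30, 11.0, 37), (-20, 10.6, 35), (-10, 10.2, 31), (0, 11.1, 34), (10, 10.5, 38), (20, 10.6, 39), (30, 11.1, 41), (38, 10.9, 39), (44, 11.4, 38), (50, 11.0, 42)]
side top rel seat axis [(-50, 11.1, 15), (-44, 11.0, 18), (-38, 11.8, 18), (-30, 10.7, 14), (-20, 11.3, 20), (-10, 12.0, 16), (0, 12.2, 15), (10, 12.3, 18), (20, 10.1, 16), (30, 12.6, 18), (38, 12.4, 22), (44, 12.3, 20), (50, 10.9, 18)]
```

View pics/v11.png

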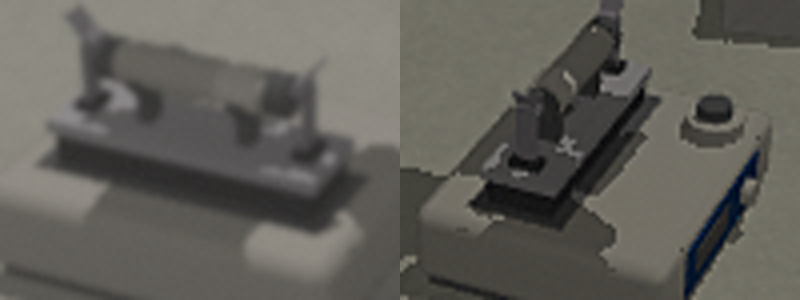

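The tube is level and home in both views (scene tube from (110,50) to (280,95), noses over both caps). The recheck took out the last 1 mm. Now the button: I turn the hand 90° so that its 190 mm body stays clear of the -y clip.

Request:
step_arm(
  targets=[
    [[0,-0.03,0.008,0],[0,-0.06,0.015,0],[0,-0.075,0.02,0],[0,-0.076,0.02,5],[0,-0.076,0.02,10]],
  ],
)

```text
time: 26.43
tool_pos: [481.9, -249.9, 160.7]
tcp_rot: [-2.854, 1.567, 1.615]
contact_force: [-0.4, 0.0, 0.1]
grip_width: 0.3
```

Request:
step_arm(
  targets=[
    [[0,0,0,7],[0,0,0,14],[0,0,0,21],[0,0,0,28],[0,0,0,35]],
  ],
)

```text
time: 26.85
tool_pos: [481.2, -249.5, 159.1]
tcp_rot: [-1.849, 1.565, 2.002]
contact_force: [0.6, 0.8, -0.4]
grip_width: 0.6
```

Request:
step_arm(
  targets=[
    [[0,0,0,7],[0,0,0,14],[0,0,0,21],[0,0,0,28],[0,0,0,35]],
  ],
)

```text
time: 27.27
tool_pos: [480.5, -249.0, 157.5]
tcp_rot: [-1.07, 1.562, 2.165]
contact_force: [-0.0, 0.4, -0.2]
grip_width: 0.4
```

```bash
python3 - <<'E'
from m import *
go([484.3,-250.5,80],86.4)
w=cam('wrist'); q=cloud(w).reshape(-1,3); col=w['color'].reshape(-1,3).astype(int)
b=(abs(q[:,0]-484)<22)&(abs(q[:,1]+250)<22)&(q[:,2]>79)&(q[:,2]<86); print(b.sum(), q[b].mean(0) if b.sum() else '')
E
```

```text
t 27.27 tcp [ 480.5 -249.   157.5] yheading -84.68 toolx [-0.005  0.007 -1.   ] F [-0.05  0.43 -0.16] M [-0.026  0.111 -0.026] grip 0.4
shift [ 0.0774  0.0025 -0.0039] turn 8.92 q6 0.86
567 [ 483.57063395 -251.59688856   82.2117545 ]
```

Request:
step_arm(
  targets=[
    [[0,0.0022,-0.0035,6],[0.01,0.0022,-0.0035,9],[0.03,0.0022,-0.0035,9],[0.06,0.0022,-0.0035,9],[0.08,0.0022,-0.0035,9]],
  ],
)

```text
time: 27.73
tool_pos: [482.6, -249.5, 74.5]
tcp_rot: [-0.809, 1.559, 2.264]
contact_force: [-1.8, 0.3, -0.3]
grip_width: 0.3
```

Request:
step_arm(
  targets=[
    [[0,0,0,0],[0,0,0,0],[0,0,0,0],[0,0,0,0],[0,0,0,0]],
  ],
)

```text
time: 28.15
tool_pos: [483.4, -250.0, 75.9]
tcp_rot: [-0.885, 1.562, 2.189]
contact_force: [0.4, 0.1, 0.5]
grip_width: 0.3
```

```bash
python3 - <<'E'
from m import *
go([484,-251,60],86.4)
E
```

```text
t 28.15 tcp [ 483.4 -250.    75.9] yheading -93.89 toolx [-0.005  0.007 -1.   ] F [0.4  0.09 0.55] M [0.069 0.134 0.022] grip 0.3
shift [ 0.0159  0.0011 -0.0008] turn -0.29 q6 1.02
```

Request:
step_arm(
  targets=[
    [[0.003,0.001,-0.0008,0],[0.006,0.001,-0.0008,0],[0.009,0.001,-0.0008,0],[0.011,0.001,-0.0008,0],[0.011,0.001,-0.0008,0]],
  ],
)

```text
time: 28.57
tool_pos: [483.7, -250.7, 64.3]
tcp_rot: [-0.846, 1.561, 2.228]
contact_force: [0.1, -1.0, -0.7]
grip_width: 0.5
```

Request:
step_arm(
  targets=[
    [[0.001,0,0,0],[0.002,0,0,0],[0.003,0,0,0],[0.004,0,0,0],[0.004,0,0,0]],
  ],
)

```text
time: 28.98
tool_pos: [483.7, -250.7, 60.2]
tcp_rot: [-0.85, 1.561, 2.224]
contact_force: [-1.6, 0.3, 0.6]
grip_width: 0.5
```

Request:
step_arm(
  targets=[
    [[0.001,0,0,0],[0.002,0,0,0],[0.003,0,0,0],[0.003,0,0,0],[0.003,0,0,0]],
  ],
)

```text
time: 29.4
tool_pos: [483.7, -250.7, 57.3]
tcp_rot: [-0.854, 1.561, 2.219]
contact_force: [-0.8, 0.4, 3.2]
grip_width: 0.1
```

Request:
step_arm(
  targets=[
    [[0.001,0,0,0],[0.002,0,0,0],[0.002,0,0,0],[0.002,0,0,0],[0.002,0,0,0]],
  ],
)

```text
time: 29.82
tool_pos: [483.7, -250.7, 55.4]
tcp_rot: [-0.857, 1.561, 2.217]
contact_force: [-1.1, 1.0, 3.7]
grip_width: 0.2
```

Request:
step_arm(
  targets=[
    [[0.001,0,0,0],[0.0015,0,0,0],[0.0015,0,0,0],[0.0015,0,0,0],[0.0015,0,0,0]],
  ],
)

```text
time: 30.23
tool_pos: [483.8, -250.7, 54.2]
tcp_rot: [-0.864, 1.561, 2.21]
contact_force: [-1.6, 0.8, 6.0]
grip_width: 0.7
```

Request:
step_arm(
  targets=[
    [[0.0005,0,0,0],[0.001,0,0,0],[0.001,0,0,0],[0.001,0,0,0],[0.001,0,0,0]],
  ],
)

```text
time: 30.65
tool_pos: [483.8, -250.8, 54.0]
tcp_rot: [-0.874, 1.562, 2.199]
contact_force: [-3.7, 1.7, 11.3]
grip_width: 0.5
```

The button is at its hard stop: 54.0 mm after about 6 mm of travel, 11 N. Retreating straight up.

Request:
step_arm(
  targets=[
    [[-0.02,0,0,0],[-0.06,0,0,0],[-0.1,0,0,0],[-0.14,0,0,0],[-0.15,0,0,0]],
  ],
)

```text
time: 31.07
tool_pos: [487.0, -253.5, 210.2]
tcp_rot: [-2.688, 1.567, 0.386]
contact_force: [1.5, -1.0, 0.8]
grip_width: 0.9
```

Request:
step_arm(
  targets=[
    [[0,0,0,0],[0,0,0,0],[0,0,0,0],[0,0,0,0],[0,0,0,0]],
  ],
)

```text
time: 31.48
tool_pos: [486.3, -253.0, 208.3]
tcp_rot: [-1.577, 1.567, 1.497]
contact_force: [0.1, 0.1, -0.6]
grip_width: 0.3
```

```bash
python3 - <<'E'
from m import *
go([484,-251,200],86.4); s,d=tube()
cv2.imwrite('pics/v12.png',np.hstack([cv2.resize(c['color'][v:v+180,u:u+240],(400,300),interpolation=2) for c,v,u in((s,120,190),(d,130,230))])[:,:,::-1])
E
```

```text
t 31.48 tcp [ 486.3 -253.   208.3] yheading -93.88 toolx [ 0.     0.003 -1.   ] F [ 0.07  0.12 -0.58] M [0.033 0.091 0.001] grip 0.3
shift [ 0.0083 -0.0018  0.0024] turn -0.28 q6 1.02
scene top rel seat axis [(-50, 11.1, 37), (-44, 10.7, 36), (-38, 10.7, 38), (-30, 10.8, 35), (-20, 10.4, 36), (-10, 10.6, 39), (0, 10.5, 37), (10, 11.1, 41), (20, 10.8, 35), (30, 12.3, 40), (38, 10.6, 41), (44, 11.4, 37), (50, 11.1, 39)]
side top rel seat axis [(-50, 10.8, 21), (-44, 10.8, 15), (-38, 11.3, 15), (-30, 11.6, 17), (-20, 11.6, 19), (-10, 11.7, 17), (0, 11.9, 18), (10, 11.3, 16), (20, 12.1, 21), (30, 12.8, 15), (38, 11.9, 27), (44, 11.0, 15), (50, 12.1, 18)]
```

View pics/v12.png

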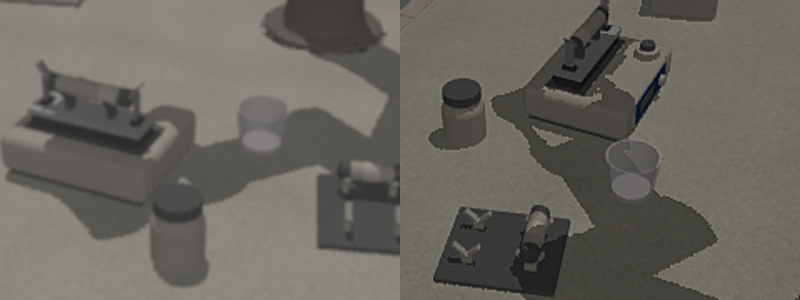

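The final view shows the tube level in the clips (scene crop (90,88)) and the button back up (side crop (648,45)). The short tube, jar and pot look to be where they started.

```bash
python3 -c "
from plant import bot
print(bot.close_job())"
```

```text
the job is handed in; nothing more can be done
None
```

The longer tube is home in the mixer's clips, the start button was pressed right down, and the job is handed in at about 31.5 s. The tube did not go in level in one straight push.

- **Seating:** The held tube swung in the fingers as it was pressed down. The +y end went in first and the tube tilted about 8°. I let go and pressed each end down from above with closed fingers until it stood hard. The highest force I read was about 7 N, below the 13 N limit. The -y end first sat about 1 mm high, and a second press removed that.
- **Start button:** After the tube was released, the button moved about 6 mm to its hard stop, with about 11 N at the end. The hand then went straight up.
- **Last checks:** Both fixed cameras show the tube level to about 1 mm at the expected seat height, and the gripper is touching nothing. The short tube, jar and pot look undisturbed by eye; I did not remeasure them.
- **Not verified:** I did not measure the clip bends. "Fully home" rests on the tube's height, its level and the hard stops I felt.
- **Disagreements:** The wrist camera put the tube about 2 mm off centre in the grip, while the scene camera put it within 1 mm; I followed the scene camera. The closed fingertips also sat more than 20 mm above the stated tool point, so I found those contacts by force.

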